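Tip a standing parcel into the measuring frame and take its reading

TASK

The labelled parcel stands on end at the near edge of the yellow frame on the measuring mat: push it over near its top with the fingers, so that it falls flat and lies wholly within the yellow frame (over the tape is fine, past its outer edge is not) with the label facing up; do not lift it, or shove it along while it stands. When it lies still, press the green button on the console fully down to take the reading, not before. Leave the tape roll, the small carton and the stamp where they stand.

Things in the scene. Friction and masses are not known exactly. Their poses are not given: they have to be found in the camera images.
- parcel: the parcel to tip: rigid closed brown carton 60 x 110 x 170 mm (x, y, z), 0.3 to 0.65 kg, loose, standing on a small end across the frame's near tape. Origin: centre of the underside it stands on at the start; z along its height; x through its thickness, from the label face (-x, towards the robot; white label, red stripe, bar code) to the blank face that looks to the frame's far end
- parcel_centre (a point): the middle of the parcel, 85 mm above its origin while it stands. Pushed on the label face within about 30 mm of its top edge, the parcel tips about its far foot edge without sliding (under 3 N), passes its balance point when the push point has gone about 55 mm forward, and then falls by itself, label up
- corner_ll (a point): corner of the parcel's label face (seen while the parcel stands and you look at the label): lower left. In parcel axes: (-30, 55, 0) mm
- corner_lr (a point): corner of the parcel's label face (seen while the parcel stands and you look at the label): lower right. In parcel axes: (-30, -55, 0) mm
- corner_ul (a point): corner of the parcel's label face (seen while the parcel stands and you look at the label): upper left. In parcel axes: (-30, 55, 170) mm
- corner_ur (a point): corner of the parcel's label face (seen while the parcel stands and you look at the label): upper right. In parcel axes: (-30, -55, 170) mm
- station: fixed black rubber mat 405 x 250 x 3 mm with a yellow tape frame. Origin: on the counter under the middle of the near tape's inner edge; x to the frame's far end, y left, z up. Inside the tape: x 0 to 215, y -80 to 80 mm; tape 15 mm wide (outer edges x -15 and 230, y -95 and 95). A camera mast, 18 mm thick, 345 mm high, stands at x 277, y 97; its 85 mm wide head leans towards the frame
- console: the station's fixed control box, grey, 100 x 90 mm and 30 mm high, with a small raised display (top at 43 mm) on its far half; it stands beside the frame, left or right of it, about 200 mm from the frame's middle line. Origin: centre of its underside; x towards the display
- measure_top (a point): centre of the top of the round green measure button (32 mm across) on the near half of the console; it goes straight down
- measure (a joint): travel of the green button in m: 0 released, 0.006 fully down (takes about 5 N); it springs back by itself
- tape_roll: bystander, loose: a brown parcel-tape roll lying flat, 100 mm across, 48 mm high, beside the frame on the side away from the console. Origin: centre of its underside
- small_carton: bystander, loose: a plain brown carton without label, 65 x 90 x 140 mm high, standing right of the frame's far half. Origin: centre of its underside
- stamp: bystander, loose: a red and black self-inking hand stamp, 46 x 75 mm, 74 mm high, standing left of the frame's far half. Origin: centre of its underside
Mind the look-alikes: they are no part of the job. Of the things that look like the console, the largest one is meant.

How it is judged:
By the outcome, as a careful person would: the job done as asked, in the order asked, and still so for the second after the job is handed in, with the robot touching nothing.
It also fails if it takes over 34 s, if anything falls off the work surface, if the arm or the gripper's body presses on something with over 40 N, if the wrist force passes 120 N, or if a joint passes its speed limit or range.

ROBOT

A 7-joint arm with a two-finger parallel gripper is mounted at the origin on the work surface. World frame = base frame: x ahead of the robot, y to its left, z up, the work surface at z = 0. Lengths are in m, angles in rad, forces in N, time in s.
With the tool pointing down it reaches from about 0.4 to 0.85 m from the base axis. Payload 4.5 kg.
Tool frame: the origin (TCP) lies midway between the tips of the shut fingers; the grasp point (between the pads) lies 19 mm behind it; z points along the fingers, y is the line along which they close (so a half turn about z gives the same grasp; the last joint's range is limited). The gripper opens to 88 mm and grips with 3 to 60 N. Pads are 18 mm wide; open, the fingers measure 123 mm over their backs; the gripper's body (75 mm by 187 mm) begins 45 mm behind the grasp point.
Start: joints at [-1.091, 0.689, -0.195, 1.565, 0.157, 0.902, -0.215], TCP at [0.269, 0.564, 0.239] pointing down, gripper open.
Joint ranges: [-3.01, 3.01], [-0.46, 2.08], [-1.47, 1.51], [0.13, 2.56], [-1, 4.14], [0.04, 2.09], [-2.66, 2.66]. Speed limits (rad/s): [2.57, 2.57, 3.14, 3.14, 3.14, 3.14, 3.14].

INTERFACE

Orientations are given as a unit quaternion [x, y, z, w].
In Python, from plant import r, eyes, finish_job gives the robot as it stands. The module is installed in compiled form; this text tells all that it offers.
- The arm moves only by the tool move_arm, never from a script. Its argument "motion" is a list of rows, each a list of 7 numbers: the shift along the tool's x, y, z in mm, then the turn, a rotation vector about the tool's x, y, z in degrees, then the closure, from 0 (fully open) to 1 (shut). A call has 1 to 5 rows; each row is the pose to reach, as a shift and turn from the pose commanded when the call began, along the tool's axes at that moment; what a row does not reach only later rows make up. A row lasts 1/8 s, in which the tool goes at most 62.5 mm and 10.7 degrees, less where a joint would pass 70% of its speed; a pose out of reach is approached as far as the arm can. A call with a gripper value outside its range is refused whole. The fingers move at their own pace and stop on an object; "newtons" is the grip in N (left out, the last holds). Time passes only in rows, so rows that repeat a pose let the fingers close. It gives the time, the measured TCP pose, the force, the opening and the grip force at its end, in the units of the state.
- r.get_state(): the state, without advancing time (a new reading comes with each control period).
- eyes.snapshot(name): name is "side" or "top"; returns a dict with "frame" (420x560x3 uint8, red, green, blue), "z_map" (420x560 float32, m along the optical axis (not along the pixel's ray), 0 where there is no reading), "intrinsics" (3x3 intrinsics, pixels), "world_to_cam" (4x4, takes a point from world to camera coordinates). Camera axes: x right, y down, z forward; pixel columns grow to the right and rows downward; lengths in m; the calibration is good to about 2 mm. A picture is of the moment at which its call begins.
- finish_job(): hands the job in; it is judged then, once.
The state is a dict: "clock": time; "q": joint angles; "qd": joint speeds; "joint_torque": joint torques, N m; "tool_pos": TCP position; "eef_rot": TCP orientation; "contact_force": force on the tool from outside, world axes, zero at the start; "moment": the same for the moment, N m; "opening": opening from 0.0 (shut) to 1.0 (fully open); "finger_force": force on a finger pad.
Only numpy, scipy, OpenCV 4.12 (cv2) and the standard library are available. Lean on these libraries where they do the work, as an engineer would, in place of code of your own. Each camera call takes 0.05 s, during which the arm holds its last target. There are 200 camera calls.

## Working session

There is one attempt and no reset: what is moved stays moved. The work goes in short steps, Python scripts to look and compute and a tool call to move; the robot and the scene stay as the last step left them, time stands still between calls to the robot, and variables do not carry over. Pictures are saved under pics/ and viewed, at most 10 in all, crops included, and the job is handed in when it is done.

Besides the shell and the picture viewer there is one more tool, called after ">>>" as a command line: name --pt "numbers of a row" for each row, then --argument value for the rest. move_arm: Moves the arm, as the interface text tells. Its arguments: {"type":"object","properties":{"motion":{"type":"array","items":{"type":"array","items":{"type":"number"}}},"newtons":{"type":"number"}},"required":["motion"]}

```bash
mkdir -p pics
cat > h.py <<'E'
import numpy as np,cv2
from plant import r,eyes,finish_job
from scipy.spatial.transform import Rotation as R
def snap(n,f=None):
    s=eyes.snapshot(n)
    if f: cv2.imwrite('pics/'+f,s['frame'][:,:,::-1])
    return s
def pt(s,u,v,w=1):
    z=s['z_map'][v-w:v+w+1,u-w:u+w+1]; z=np.median(z[z>0])
    c=np.linalg.inv(s['intrinsics'])@[u,v,1]*z
    return (np.linalg.inv(s['world_to_cam'])@[*c,1])[:3]
def proj(s,p):
    c=s['world_to_cam']@[*p,1]; q=s['intrinsics']@c[:3]; return q[:2]/q[2]
def totool(p):
    st=r.get_state(); return 1000*R.from_quat(st['eef_rot']).inv().apply(np.array(p)-st['tool_pos'])
E
python3 - <<'E'
from h import *
import pickle
a=snap('top','top0.png');b=snap('side','side0.png')
pickle.dump((a,b),open('s0.pkl','wb'))
st=r.get_state();print(st['clock'],st['tool_pos'],R.from_quat(st['eef_rot']).as_matrix().round(3))
E
```

```text
0.1 [0.26927955 0.56340508 0.23797794] [[-0.902  0.431 -0.001]
 [ 0.431  0.902 -0.002]
 [-0.    -0.002 -1.   ]]
```

View pics/top0.png

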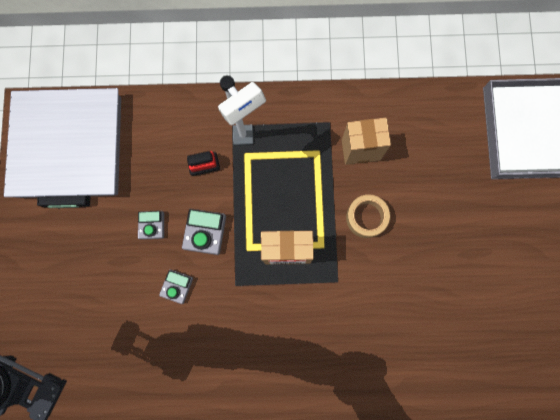

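View pics/side0.png

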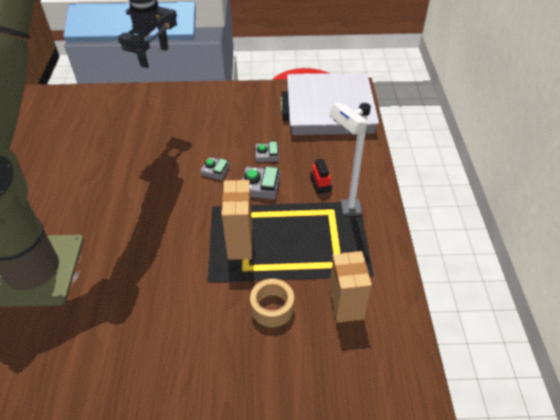

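The top view shows the parcel at (287,247), with its label side towards the robot. The plain carton is at (366,140). There are three consoles: the large one at (202,232) and small look-alikes at (150,225) and (176,287). The large one next to the frame is the one meant. I'll check it in a close crop and measure.

Run:
```python
from h import *
import pickle
a,b=pickle.load(open('s0.pkl','rb'))
cv2.imwrite('pics/crop.png',cv2.resize(a['frame'][140:290,140:340,::-1],None,fx=4,fy=4,interpolation=cv2.INTER_CUBIC))
f=a['frame'].astype(int);
K=np.linalg.inv(a['intrinsics']);T=np.linalg.inv(a['world_to_cam'])
v,u=np.mgrid[:420,:560];P=np.c_[u.ravel(),v.ravel(),np.ones(u.size)]@K.T*a['z_map'].reshape(-1,1)
P=(P@T[:3,:3].T+T[:3,3]).reshape(420,560,3)
def box(m,n):
    q=P[m]; r_=cv2.minAreaRect((q[:,:2]*1000).astype(np.float32)); print(n,m.sum(),r_,np.median(q[:,2]).round(4)); print(cv2.boxPoints(r_).round(0).tolist())
reg=lambda u0,u1,v0,v1:(u>=u0)&(u<u1)&(v>=v0)&(v<v1)
box(reg(240,330,215,280)&(P[...,2]>.16)&(P[...,2]<.18),'parceltop')
yel=(f[...,0]>170)&(f[...,1]>150)&(f[...,2]<90)&(P[...,2]<.012)
box(reg(235,335,140,260)&yel,'tape')
gr=(f[...,1]>f[...,0]+50)&(f[...,1]>f[...,2]+40)
box(reg(185,220,228,252)&gr,'button'); print(P[reg(185,220,228,252)&gr].mean(0))
box(reg(175,230,205,258)&(P[...,2]>.02),'console')
box(reg(215,275,70,130)&(P[...,2]>.2),'masthead')
box(reg(345,392,190,240)&(P[...,2]>.02),'roll')
box(reg(185,222,148,178)&(P[...,2]>.02),'stamp')
```

```text
parceltop 1476 ((510.3425598144531, 71.22662353515625), (108.71419525146484, 59.88589859008789), 88.93004608154297) 0.1744
[[479.0, 17.0], [539.0, 16.0], [541.0, 125.0], [481.0, 126.0]]
tape 328 ((639.0084228515625, 77.98551940917969), (247.33480834960938, 191.02540588378906), 0.8275197744369507) 0.0048
[[514.0, 172.0], [517.0, -19.0], [764.0, -16.0], [761.0, 175.0]]
button 141 ((540.282470703125, 277.0291748046875), (30.189664840698242, 28.925424575805664), 84.86444854736328) 0.0531
[[525.0, 263.0], [553.0, 261.0], [556.0, 291.0], [527.0, 293.0]]
[0.53996622 0.27649591 0.05316597]
console 1552 ((522.7295532226562, 180.5863494873047), (303.8480224609375, 114.6695556640625), 66.42235565185547) 0.042
[[409.0, 64.0], [515.0, 18.0], [636.0, 297.0], [531.0, 343.0]]
masthead 1364 ((613.2169189453125, 132.3760986328125), (420.1617126464844, 90.3202133178711), 6.344151496887207) 0.3466
[[399.0, 154.0], [409.0, 64.0], [827.0, 111.0], [817.0, 200.0]]
roll 844 ((505.8616943359375, -64.64324951171875), (98.62356567382812, 306.5392761230469), 54.63552474975586) 0.0488
[[352.0, -16.0], [602.0, -194.0], [659.0, -113.0], [409.0, 64.0]]
stamp 569 ((570.00634765625, 191.76075744628906), (402.58258056640625, 78.07198333740234), 27.46820068359375) 0.0588
[[373.0, 134.0], [409.0, 64.0], [767.0, 250.0], [731.0, 319.0]]
```

View pics/crop.png

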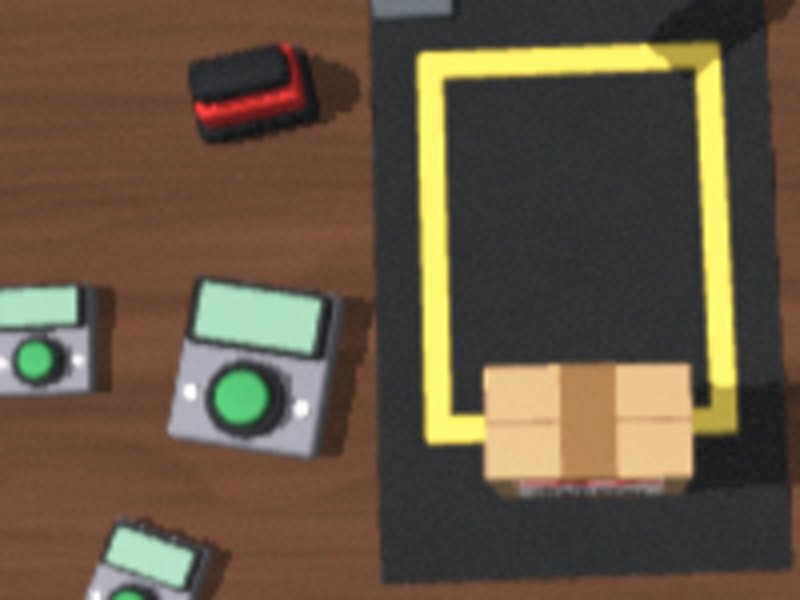

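The crop confirms the large console, with its green button at crop (241,397), measured at (0.540, 0.2765, 0.053). The parcel top is centred at (0.510, 0.071, 0.174), with yaw about -1° and its near face at x≈0.480. Lying flat, it should span x 0.54–0.71 and y 0.016–0.126, well inside the tape's outer edges. I'll start moving.

>>> move_arm --pt "-40 -42 0 0 0 -5 1" --pt "-80 -84 0 0 0 -10 1" --pt "-120 -126 0 0 0 -15 1" --pt "-160 -168 0 0 0 -20 1" --pt "-200 -210 0 0 0 -24.5 1" --newtons 20

```text
clock: 0.72
tool_pos: [0.3597, 0.2863, 0.2386]
eef_rot: [0.008, 1.0, -0.0, -0.0]
contact_force: [0.6, -0.5, 0.2]
opening: 0.457
finger_force: 0.0
```

Run:
```python
from h import *
print(totool([.43,.072,.158]),r.get_state()['tool_pos'],R.from_quat(r.get_state()['eef_rot']).as_matrix().round(3))
```

```text
[ -73.54911738 -213.12726815   80.63433823] [0.35973624 0.28625992 0.23856234] [[-1.     0.015 -0.   ]
 [ 0.015  1.    -0.   ]
 [ 0.    -0.    -1.   ]]
```

>>> move_arm --pt "-18 -45 10 0 0 0 1" --pt "-36 -90 30 0 0 0 1" --pt "-54 -135 50 0 0 0 1" --pt "-70 -180 70 0 0 0 1" --pt "-74 -213 80 0 0 0 1"

```text
clock: 1.35
tool_pos: [0.4298, 0.0715, 0.1576]
eef_rot: [0.01, 1.0, -0.0, -0.0]
contact_force: [-0.5, -0.6, -0.4]
opening: 0.008
finger_force: 0.0
```

>>> move_arm --pt "-12 0 0 0 0 0 1" --pt "-24 0 0 0 0 0 1" --pt "-30 0 0 0 0 0 1" --pt "-30 0 0 0 0 0 1"

```text
clock: 1.85
tool_pos: [0.4601, 0.0745, 0.1589]
eef_rot: [0.008, 1.0, 0.0, 0.001]
contact_force: [0.6, -0.6, -0.3]
opening: 0.007
finger_force: 0.0
```

Run:
```python
from h import *
a=snap('top');b=snap('side')
k=lambda s,y,x,h,w:cv2.resize(s['frame'][y:y+h,x:x+w,::-1],(400,400))
cv2.imwrite('pics/pre.png',np.hstack([k(a,180,220,130,130),k(b,150,150,150,150)]))
st=r.get_state();print(st['tool_pos'],st['contact_force'],st['opening'])
```

```text
[0.45917666 0.0740324  0.15883773] [ 0.53257363 -0.64860445 -0.02699532] 0.003809985283909074
```

View pics/pre.png

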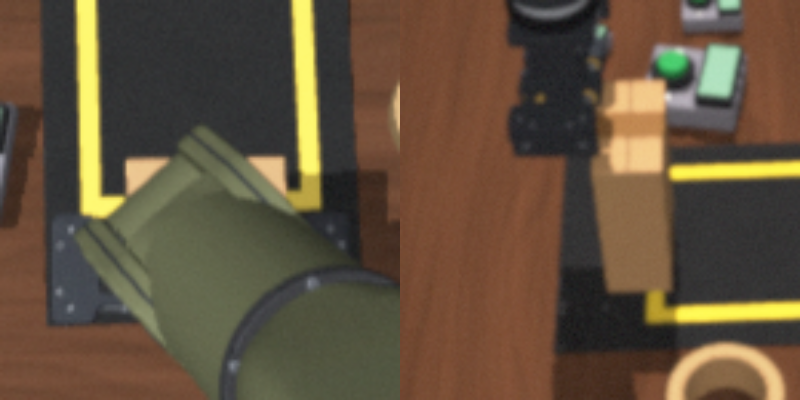

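The fingers are shut, centred behind the label face and just below the top edge, about 11 mm from contact. I'll push gently now.

>>> move_arm --pt "-5 -2 0 0 0 0 1" --pt "-11 -2 0 0 0 0 1" --pt "-17 -2 0 0 0 0 1" --pt "-23 -2 0 0 0 0 1" --pt "-29 -2 0 0 0 0 1"

```text
clock: 2.58
tool_pos: [0.4889, 0.0709, 0.1587]
eef_rot: [0.009, 1.0, 0.0, -0.0]
contact_force: [-1.1, -0.0, 1.3]
opening: 0.009
finger_force: 0.6
```

>>> move_arm --pt "-6 0 0 0 0 0 1" --pt "-12 0 0 0 0 0 1" --pt "-18 0 0 0 0 0 1" --pt "-23 0 0 0 0 0 1" --pt "-28 0 0 0 0 0 1"

```text
clock: 3.2
tool_pos: [0.5169, 0.0703, 0.1587]
eef_rot: [0.009, 1.0, 0.0, 0.0]
contact_force: [-0.6, -0.1, 0.6]
opening: 0.006
finger_force: 0.1
```

Run:
```python
from h import *
b=snap('side')
cv2.imwrite('pics/mid.png',cv2.resize(b['frame'][150:300,150:350,::-1],None,fx=3,fy=3))
st=r.get_state();print(st['tool_pos'],st['contact_force'])
```

```text
[0.51768221 0.0703468  0.1587214 ] [ 0.74412966  0.33577392 -0.64582937]
```

View pics/mid.png

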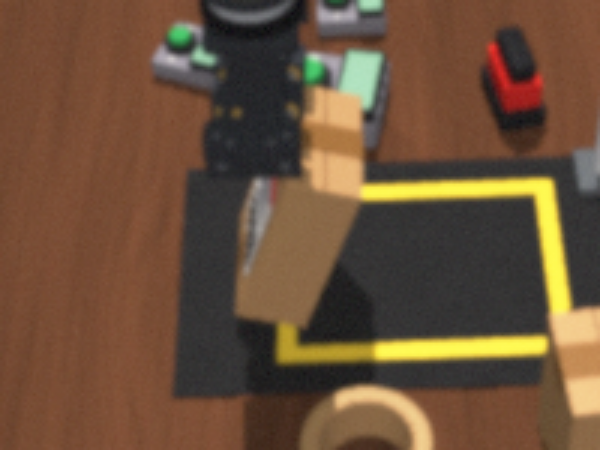

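The parcel is tilting about its far foot edge with the fingers still on the label face, and the foot hasn't slid. I'll continue past the balance point.

>>> move_arm --pt "-5 0 0 0 0 0 1" --pt "-10 0 0 0 0 0 1" --pt "-14 0 0 0 0 0 1" --pt "-18 0 0 0 0 0 1" --pt "-18 0 0 0 0 0 1"

```text
clock: 3.88
tool_pos: [0.5348, 0.07, 0.1587]
eef_rot: [0.009, 1.0, 0.0, 0.0]
contact_force: [-0.2, 0.8, -0.6]
opening: 0.004
finger_force: 0.0
```

>>> move_arm --pt "0 0 0 0 0 0 1" --pt "20 0 0 0 0 0 1" --pt "40 0 0 0 0 0 1" --pt "40 0 -20 0 0 0 1" --pt "40 0 -20 0 0 0 1"

```text
clock: 4.5
tool_pos: [0.4952, 0.0711, 0.1797]
eef_rot: [0.009, 1.0, 0.0, 0.001]
contact_force: [0.6, -0.1, 0.3]
opening: 0.004
finger_force: 0.0
```

Run:
```python
from h import *
b=snap('side')
cv2.imwrite('pics/fell.png',cv2.resize(b['frame'][130:330,130:400,::-1],None,fx=2.9,fy=2.9))
st=r.get_state();print(st['clock'],st['tool_pos'],st['contact_force'], totool([.540,.2765,.11]))
```

```text
4.55 [0.49491468 0.07082559 0.17900844] [-0.69044903  0.59773603 -0.09393578] [-41.2028123  206.43656537  69.15987121]
```

View pics/fell.png

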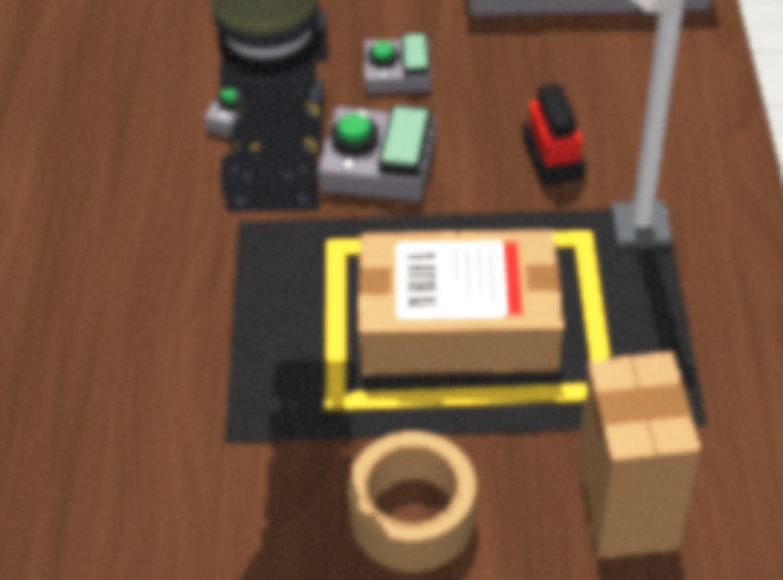

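The parcel lies flat, label up, inside the frame at about (460,300). The bystanders haven't moved. Next I'll move above the button.

>>> move_arm --pt "-9 45 0 0 0 0 1" --pt "-18 90 0 0 0 0 1" --pt "-27 135 0 0 0 0 1" --pt "-36 180 20 0 0 0 1" --pt "-41 206 45 0 0 0 1"

```text
clock: 5.18
tool_pos: [0.5395, 0.2793, 0.1328]
eef_rot: [0.008, 1.0, 0.001, 0.001]
contact_force: [0.5, -0.1, 0.6]
opening: 0.007
finger_force: 0.0
```

>>> move_arm --pt "0 0 20 0 0 0 1" --pt "0 0 40 0 0 0 1" --pt "0 0 60 0 0 0 1" --pt "0 0 68 0 0 0 1" --pt "0 0 68 0 0 0 1"

```text
clock: 5.8
tool_pos: [0.5389, 0.2758, 0.065]
eef_rot: [0.009, 1.0, -0.0, -0.001]
contact_force: [0.4, -0.1, -1.1]
opening: 0.007
finger_force: 0.0
```

Run:
```python
from h import *
b=snap('side')
cv2.imwrite('pics/btn.png',cv2.resize(b['frame'][110:240,180:340,::-1],None,fx=4,fy=4))
st=r.get_state();print(st['clock'],st['tool_pos'],st['contact_force'], totool([.540,.2765,.053]))
```

```text
5.85 [0.53926071 0.2760464  0.06570558] [ 0.02021846  0.40717217 -0.31224386] [-0.73093733  0.46590544 12.70562015]
```

View pics/btn.png

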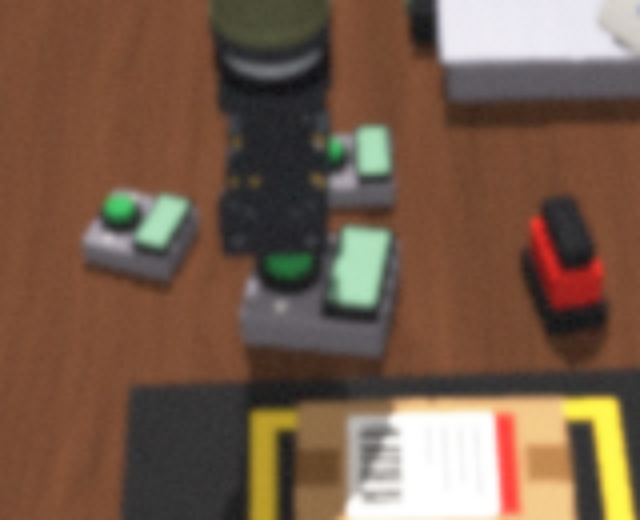

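The gripper sits right over the large console's button, at about (287,262) in the crop, with 12 mm to go. I'll press it in small steps.

>>> move_arm --pt "0 0 6 0 0 0 1" --pt "0 0 11 0 0 0 1" --pt "0 0 14 0 0 0 1" --pt "0 0 16 0 0 0 1" --pt "0 0 17 0 0 0 1"

```text
clock: 6.48
tool_pos: [0.5392, 0.2759, 0.0489]
eef_rot: [0.009, 1.0, -0.0, 0.0]
contact_force: [-0.2, -0.7, 3.9]
opening: 0.003
finger_force: 1.7
```

>>> move_arm --pt "0 0 1 0 0 0 1" --pt "0 0 2 0 0 0 1" --pt "0 0 3 0 0 0 1" --pt "0 0 4 0 0 0 1" --pt "0 0 4 0 0 0 1"

```text
clock: 7.1
tool_pos: [0.5392, 0.2759, 0.0463]
eef_rot: [0.009, 1.0, -0.0, 0.0]
contact_force: [-4.4, -2.9, 16.2]
opening: 0.007
finger_force: 8.1
```

At 16 N the button is on its stop, after about 6 mm of travel. I'll retract.

>>> move_arm --pt "0 0 0 0 0 0 1" --pt "0 0 -10 0 0 0 1" --pt "0 0 -40 0 0 0 1" --pt "0 0 -80 0 0 0 1" --pt "0 0 -120 0 0 0 1"

```text
clock: 7.72
tool_pos: [0.5391, 0.2761, 0.1655]
eef_rot: [0.009, 1.0, 0.0, -0.0]
contact_force: [-0.0, 0.7, 0.5]
opening: 0.008
finger_force: 0.0
```

>>> move_arm --pt "20 40 0 0 0 0 1" --pt "40 80 0 0 0 0 1" --pt "50 100 0 0 0 0 1" --pt "50 100 0 0 0 0 1"

```text
clock: 8.22
tool_pos: [0.4895, 0.3792, 0.1646]
eef_rot: [0.007, 1.0, 0.001, -0.0]
contact_force: [0.3, -0.4, -0.8]
opening: 0.009
finger_force: 0.0
```

Run:
```python
from h import *
snap('top','end.png');st=r.get_state();print(st['clock'],st['tool_pos'],st['contact_force'])
```

```text
8.275 [0.49091341 0.37687718 0.16443043] [ 1.32526126 -1.14278601  0.01982808]
```

View pics/end.png

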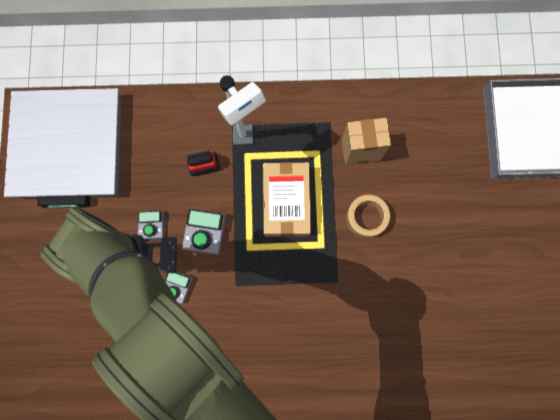

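The final picture shows the parcel at (287,199), label up and wholly inside the frame. The bystanders haven't moved and the arm is clear, so I'm handing in.

```bash
python3 -c "
from h import *
print(finish_job())"
```

```text
the job is handed in; nothing more can be done
None
```

The parcel was tipped flat inside the yellow frame with its label up, the green button was then pressed to its stop (about 6 mm, 16 N), the bystanders stayed where they stood, and the job was handed in at about 8.3 s.

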